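# Switch off the bench sockets, all but the charger's

### The job

Shut the bench down for the night: run a fingertip lightly along the row of rocker switches on the socket unit and tip every one to off (right-hand half down), except the switch in front of the battery charger, which must stay on the whole time, so pass over that one without tipping it. Do it in one pass, keeping the fingertip down close over the row until the last switch is off. Leave the plugged-in devices seated and the other things on the bench where they are.

Things in the scene. Friction and masses are not known exactly. Their poses are not given: they have to be found in the camera images.
- unit: Grey five-gang socket unit fixed to the bench: 410 mm long over its lugs (y), 116 mm wide (x), flat top 45 mm up. Origin: middle of its underside. At yaw 0 its +y end is at the robot's left. Rockers in a row at x = -34 mm (robot side), y = 128, 64, 0, -64, -128 mm: switch1 to switch5, left to right. Behind each, at x = +27 mm, is the socket it feeds, a round well.
- switch1 (a joint): Switch 1, leftmost. White dished rocker, 36 mm along the row (unit y), 26 mm wide, tipping about its middle cross line. -0.26 rad = ON: left half (unit +y) level and down, right half slopes up, its right end 9 mm higher. +0.26 = OFF: right half level and down, left half slopes up. All start ON.
- switch2 (a joint): Switch 2, 2nd from left, like switch1: -0.26 ON, +0.26 OFF. Each snaps over past its middle (0) by itself and stays at either end; tipping takes about 2 to 3 N on the raised half. Pressed harder once it is down, the whole switch gives 1 mm per 6 N on its spring clips, up to 5 mm, and comes back.
- switch3 (a joint): Switch 3, 3rd from left, like switch1: -0.26 ON, +0.26 OFF. A fingertip moving along the row from left to right at the height of the level half (up to 3 mm over it) tips it OFF; best is 1 to 2 mm over. Lower, it wedges in the dish; a flat tip wider than 12 mm along the row binds less if leaned about 20 degrees along the row.
- switch4 (a joint): Switch 4, 4th from left, like switch1: -0.26 ON, +0.26 OFF. Only the rocker moves; its black bezel is 2 mm high, nothing else stands up between the switches. The devices' front faces are 39 mm behind the row's centre line.
- switch5 (a joint): Switch 5, rightmost, like switch1: -0.26 ON, +0.26 OFF.
- switch1_mid (a point): Fixed point at the middle of switch 1's dished top, on its tipping line: the height of whichever half is level and down, 50 mm above the bench, 5 mm above the unit's top. Axes as the unit's.
- switch2_mid (a point): Fixed point at the middle of switch 2's dished top, on its tipping line: the height of whichever half is level and down, 50 mm above the bench, 5 mm above the unit's top. Axes as the unit's.
- switch3_mid (a point): Fixed point at the middle of switch 3's dished top, on its tipping line: the height of whichever half is level and down, 50 mm above the bench, 5 mm above the unit's top. Axes as the unit's.
- switch4_mid (a point): Fixed point at the middle of switch 4's dished top, on its tipping line: the height of whichever half is level and down, 50 mm above the bench, 5 mm above the unit's top. Axes as the unit's.
- switch5_mid (a point): Fixed point at the middle of switch 5's dished top, on its tipping line: the height of whichever half is level and down, 50 mm above the bench, 5 mm above the unit's top. Axes as the unit's.
- charger: Battery charger: grey block 44 x 58 mm, with two pen-size battery cells lying side by side in an open bay on top, 43 mm high in all. Loose, its 36 mm round plug 13 mm deep in a socket. Origin: middle of its seating face, on the unit's top over the socket. It is in the 2nd, 3rd or 5th socket from the left; the switch straight in front of it (61 mm along unit -x) feeds it.
- timer: Plug-in timer: grey square block 44 x 50 mm with a round white dial on top, 41 mm high. Loose, its 36 mm round plug 13 mm deep in a socket. Origin: middle of its seating face, on the unit's top over the socket.
- adapter: Plug-in power adapter: plain grey block 44 x 46 x 50 mm high with two small black ports on top. Loose, its 36 mm round plug 13 mm deep in a socket. Origin: middle of its seating face, on the unit's top over the socket.
- jar: Loose clear jar of hardware with a red lid, 68 mm across, 78 mm high, behind the unit. Origin: centre of its underside.
- screwdriver: Loose screwdriver lying on the bench off the unit's left end. Origin: under its middle; its tip points along its +x.
- bin: Loose open blue parts bin, 110 x 75 x 40 mm high, behind the unit. Origin: centre of its underside.

How it is judged:
By the outcome, as a careful person would: the job done as asked, in the order asked, and still so for the second after the job is handed in, with the robot touching nothing.
It also fails if it takes over 42 s, if anything falls off the work surface, if the arm or the gripper's body presses on something with over 40 N, if the wrist force passes 120 N, or if a joint passes its speed limit or range.

### The arm

A 6-joint arm with a two-finger parallel gripper is mounted at the origin on the work surface. World frame = base frame: x ahead of the robot, y to its left, z up, the work surface at z = 0. Lengths are in m, angles in degrees, forces in N, time in s.
With the tool pointing down it reaches from about 0.35 to 0.975 m from the base axis. Payload 7.1 kg.
Tool frame: the origin (TCP) lies between the finger pads, 19 mm behind the fingertips; this is the grasp point; z points along the fingers, y is the line along which they close (so a half turn about z gives the same grasp; the last joint's range is limited). The gripper opens to 88 mm and grips with 3 to 60 N. Pads are 20 mm wide; open, the fingers measure 115 mm over their backs; the gripper's body (75 mm by 178 mm) begins 61 mm behind the grasp point.
Start: joints at [64.515, 24.242, 93.386, -0, 62.372, -1.089], TCP at [0.258, 0.569, 0.241] pointing down, gripper open.
Joint ranges: [-172.04, 172.04], [-51.8, 120.97], [4.93, 147.93], [-75.15, 255.16], [6.16, 154.13], [-145.62, 145.62]. Speed limits (degrees/s): [136.94, 136.94, 172.46, 180, 180, 180].

### API

Orientations are given as [roll, pitch, yaw] about the fixed x, y, z axes, in that order (R = Rz(yaw) Ry(pitch) Rx(roll)).
In Python, from bench import r gives the robot as it stands.
- The arm moves only by the tool drive_tool, never from a script. Its argument "rows" is text: rows parted by semicolons, each of 7 numbers parted by spaces: the turn, a rotation vector about the world's x, y, z in degrees, then the shift along the world's x, y, z in m, then the opening, from 0 (shut) to 1 (fully open). In form: ax ay az x y z claw; .... A call has 1 to 8 rows; each row is the pose to reach, as a shift and turn from the pose commanded when the call began; what a row does not reach only later rows make up. A row lasts 1/12 s, in which the tool goes at most 41.7 mm and 7.16 degrees, less where a joint would pass 70% of its speed; a pose out of reach is approached as far as the arm can. A call with a gripper value outside its range is refused whole. The fingers move at their own pace and stop on an object; "grip_force" is the grip in N (left out, the last holds). Time passes only in rows, so rows that repeat a pose let the fingers close. It gives the time, the measured TCP pose, the force, the opening and the grip force at its end, in the units of the state.
- r.get_obs(): the state, without advancing time (a new reading comes with each control period).
- r.read_camera(name): name is "side" or "top" or "wrist"; returns a dict with "img" (480x640x3 uint8, blue, green, red), "fx", "fy", "cx", "cy" (pixels), "rvec" (rotation vector, rad) and "tvec" (3), from world to camera coordinates, as OpenCV has them; the wrist camera has in their place "T_tool_cam" (4x4, takes a point from camera to tool coordinates, whose origin is the TCP and whose axes are the flange's). Camera axes: x right, y down, z forward; pixel columns grow to the right and rows downward; lengths in m; the calibration is good to about 2 mm. The wrist camera is an equidistant fisheye: a pixel r from the principal point sees the ray r / f radians off the axis. A picture is of the moment at which its call begins: read the wrist's pose just before it. There is no depth.
- r.job_done(): hands the job in; it is judged then, once.
The state is a dict: "t": time; "joint_positions": joint angles; "joint_velocities": joint speeds; "joint_efforts": joint torques, N m; "tool_pos": TCP position; "orientation": TCP orientation; "force": force on the tool from outside, world axes, zero at the start; "ft_torque": the same for the moment, N m; "finger_gap": finger opening in m; "grasp_force": force on a finger pad.
Only numpy, scipy, OpenCV 4.12 (cv2) and the standard library are available. Lean on these libraries where they do the work, as an engineer would, in place of code of your own. Each camera call takes 0.05 s, during which the arm holds its last target. There are 200 camera calls.

## Working session

There is one attempt and no reset: what is moved stays moved. The work goes in short steps, Python scripts to look and compute and a tool call to move; the robot and the scene stay as the last step left them, time stands still between calls to the robot, and variables do not carry over. Pictures are saved under pics/ and viewed, at most 10 in all, crops included, and the job is handed in when it is done.

Besides the shell and the picture viewer there is one more tool, called after "Request:" by a JSON object that holds its "method" and its "body", one argument or row to a line. drive_tool: Moves the arm, as the interface text tells. Its arguments: {"type":"object","properties":{"rows":{"type":"string"},"grip_force":{"type":"number"}},"required":["rows"]}

```bash
mkdir -p pics
python3 - <<'E'
from bench import r
import cv2,numpy as np
for n in ("top","side"):
    c=r.read_camera(n); cv2.imwrite(f"pics/{n}0.png",c["img"])
    R=cv2.Rodrigues(np.array(c["rvec"]))[0]; print(n,c["fx"],c["cx"],c["cy"],(-R.T@np.array(c["tvec"]).ravel()).round(3),R.round(2).tolist())
o=r.get_obs(); print(o)
E
```

```text
top 492.3508348382387 316.43404153809126 240.17053609196887 [0.444 0.117 0.99 ] [[0.05, -1.0, 0.0], [-0.98, -0.05, -0.2], [0.2, 0.01, -0.98]]
side 501.58330751136646 326.6216771662939 234.04517509509716 [0.424 0.815 0.733] [[-0.95, -0.31, 0.01], [-0.22, 0.65, -0.73], [0.21, -0.69, -0.69]]
{'t': 0.1, 'joint_positions': array([ 6.45158639e+01,  2.42815925e+01,  9.34262708e+01, -7.27591812e-04,
        6.23700327e+01, -1.09144124e+00]), 'joint_velocities': array([-0.04717611, -0.02819306, -0.08231984, -0.09508271, -0.04028191,
        0.05235785]), 'joint_efforts': array([ 9.65103027e-04, -5.45611775e+01, -2.74322069e+01,  6.44786353e-02,
        1.86704641e-02,  6.13772755e-06]), 'tool_pos': array([0.25792663, 0.56878997, 0.24066798]), 'orientation': array([-1.79922106e+02, -8.39728997e-04,  1.55607642e+02]), 'force': array([0.44084956, 0.66706017, 0.93617932]), 'ft_torque': array([0.00151313, 0.02091846, 0.04306758]), 'grasp_force': 0.0, 'finger_gap': 0.08843172085372437}
```

View pics/top0.png

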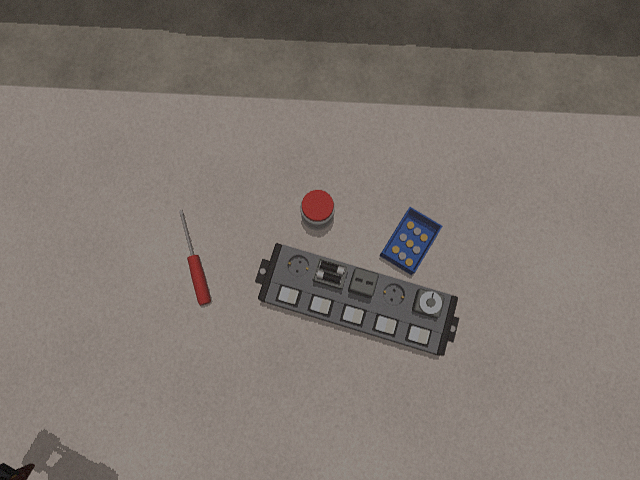

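View pics/side0.png

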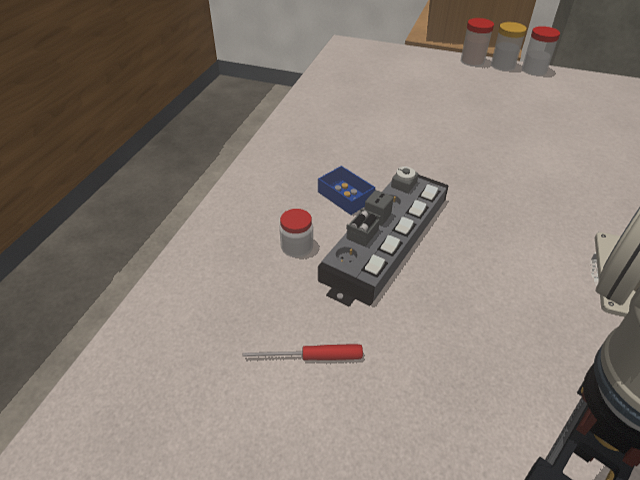

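Battery cells (top image at about 330,272) put the charger in socket 2, with the adapter in socket 3 and the timer in socket 5. So switch 2 stays on. The rockers in the top image run from (289,295) to (419,335). Next I fit the unit's pose from both cameras.

```bash
cat > h.py <<'E'
from bench import r
import cv2,numpy as np
from scipy.optimize import least_squares
def blobs(img,box):
    m=np.zeros(img.shape[:2],np.uint8); x0,y0,x1,y1=box
    m[y0:y1,x0:x1]=(img[y0:y1,x0:x1].min(2)>165)*255
    n,l,s,c=cv2.connectedComponentsWithStats(m)
    return [(tuple(c[i].round(1)),int(s[i,4])) for i in range(1,n) if s[i,4]>60]
E
python3 - <<'E'
from h import *
C={n:r.read_camera(n) for n in("top","side")}
B={}
for n,b in(("top",(265,240,460,360)),("side",(315,160,450,310))):
    bl=blobs(C[n]["img"],b); print(n,bl)
    near={"top":[(289,295),(321,305),(353,315),(386,325),(419,335)],"side":[(375,265),(390,244),(405,226),(418,209),(429,192)]}[n]
    B[n]=np.array([min((q[0] for q in bl),key=lambda c:np.hypot(c[0]-p[0],c[1]-p[1])) for p in near])
Y=np.array([128,64,0,-64,-128])/1000
P=np.c_[np.full(5,-.034),Y-.0003,np.full(5,.0522)]
def W(p,P):
    c,s=np.cos(p[2]),np.sin(p[2]); return P@np.array([[c,s,0],[-s,c,0],[0,0,1]])+[p[0],p[1],0]
def res(p,names=("top","side")):
    o=[]
    for n in names:
        c=C[n];K=np.array([[c["fx"],0,c["cx"]],[0,c["fy"],c["cy"]],[0,0,1]])
        o.append((cv2.projectPoints(W(p,P),np.array(c["rvec"]),np.array(c["tvec"]),K,None)[0][:,0]-B[n]).ravel())
    return np.concatenate(o)
for ns in(("top","side"),("top",),("side",)):
    f=least_squares(res,[.45,.1,-.2],args=(ns,)); print(ns,f.x[:2].round(4),np.degrees(f.x[2]).round(2),f.fun.round(1))
    print(W(f.x,np.c_[np.full(5,-.034),Y,np.full(5,.05)]).round(4).tolist())
E
```

```text
top []Traceback (most recent call last):
  File "<stdin>", line 7, in <module>
ValueError: min() iterable argument is empty
```

```bash
cat >> h.py <<'E'
def blobs(img,box,near,h=14):
    out=[]
    for x,y in near:
        g=img[y-h:y+h,x-h:x+h].min(2); t,m=cv2.threshold(g,0,255,cv2.THRESH_OTSU)
        n,l,s,c=cv2.connectedComponentsWithStats(m); i=l[h,h]
        out.append((c[i]+[x-h,y-h],int(s[i,4]),int(t)) if i else None)
    return out
NEAR={"top":[(289,295),(321,305),(353,315),(386,325),(419,335)],"side":[(375,265),(390,244),(405,226),(418,209),(429,192)]}
Y=np.array([128,64,0,-64,-128])/1000
def W(p,P):
    c,s=np.cos(p[2]),np.sin(p[2]); return P@np.array([[c,s,0],[-s,c,0],[0,0,1]])+[p[0],p[1],0]
E
python3 - <<'E'
from h import *
C={n:r.read_camera(n) for n in("top","side")}
B={}
for n in C:
    bl=blobs(C[n]["img"],None,NEAR[n]); print(n,[(q[0].round(1).tolist(),q[1],q[2]) for q in bl])
    B[n]=np.array([q[0] for q in bl])
P=np.c_[np.full(5,-.034),Y-.0003,np.full(5,.0522)]
def res(p,names=("top","side")):
    o=[]
    for n in names:
        c=C[n];K=np.array([[c["fx"],0,c["cx"]],[0,c["fy"],c["cy"]],[0,0,1]])
        o.append((cv2.projectPoints(W(p,P),np.array(c["rvec"]),np.array(c["tvec"]),K,None)[0][:,0]-B[n]).ravel())
    return np.concatenate(o)
for ns in(("top","side"),("top",),("side",)):
    f=least_squares(res,[.45,.1,-.2],args=(ns,)); print(ns,f.x[:2].round(4),np.degrees(f.x[2]).round(2),f.fun.round(1))
    print(W(f.x,np.c_[np.full(5,-.034),Y,np.full(5,.05)]).round(4).tolist())
E
```

```text
top [([288.0, 294.9], 235, 105), ([320.2, 304.8], 244, 103), ([352.7, 314.6], 254, 100), ([385.5, 324.6], 254, 105), ([418.5, 334.7], 267, 102)]
side [([374.5, 263.8], 233, 129), ([390.0, 243.4], 208, 130), ([404.1, 224.7], 190, 130), ([417.2, 207.3], 172, 134), ([429.5, 191.2], 160, 131)]
('top', 'side') [0.5294 0.0433] -13.83 [-0.1  0.1 -0.1 -0.  -0.1  0.1 -0.2  0.  -0.2  0.   0.1 -0.4 -0.  -0.2
 -0.  -0.3  0.  -0.2 -0.1 -0.1]
[[0.527, 0.1758, 0.05], [0.5117, 0.1136, 0.05], [0.4964, 0.0515, 0.05], [0.4811, -0.0107, 0.05], [0.4658, -0.0728, 0.05]]
('top',) [0.5295 0.0431] -13.82 [ 0.   0.   0.  -0.   0.   0.  -0.  -0.  -0.1 -0. ]
[[0.5271, 0.1755, 0.05], [0.5118, 0.1133, 0.05], [0.4965, 0.0512, 0.05], [0.4812, -0.011, 0.05], [0.4659, -0.0731, 0.05]]
('side',) [0.5293 0.044 ] -13.86 [ 0.  -0.1 -0.   0.   0.  -0.   0.1  0.  -0.1  0.1]
[[0.5269, 0.1764, 0.05], [0.5116, 0.1143, 0.05], [0.4963, 0.0521, 0.05], [0.4809, -0.01, 0.05], [0.4656, -0.0721, 0.05]]
```

Request:
{"method": "drive_tool", "body": {
  "rows": "0 0 -7 0.03 -0.04 0 0;0 0 -14 0.055 -0.07 -0.005 0;0 0 -21 0.08 -0.105 -0.01 0;0 0 -28 0.105 -0.14 -0.015 0;0 0 -35 0.13 -0.17 -0.02 0;0 0 -42 0.155 -0.2 -0.025 0;0 0 -49 0.18 -0.235 -0.03 0;0 0 -56 0.2 -0.26 -0.04 0"
}}

```text
t: 0.97
tool_pos: [0.4596, 0.3076, 0.2021]
orientation: [179.9, -0.0, 99.3]
force: [0.3, 1.1, 0.7]
finger_gap: 0.0376
grasp_force: 0.0
```

Request:
{"method": "drive_tool", "body": {
  "rows": "0 0 -7 0.02 -0.025 -0.01 0;0 0 -14 0.04 -0.05 -0.02 0;0 0 -20 0.06 -0.08 -0.03 0;0 0 -23.4 0.077 -0.102 -0.04 0;0 0 -23.4 0.077 -0.102 -0.05 0;0 0 -23.4 0.077 -0.102 -0.05 0"
}}

```text
t: 1.47
tool_pos: [0.5346, 0.2057, 0.1495]
orientation: [-179.8, 0.1, 76.1]
force: [-1.1, -0.7, -0.1]
finger_gap: 0.0005
grasp_force: 0.0
```

Request:
{"method": "drive_tool", "body": {
  "rows": "-6.5 1.6 0 0 0 0 0;-13 3.2 0 0 0 0 0;-19.42 4.78 0 0 0 0 0;-19.42 4.78 0 0 0 0 0;-19.42 4.78 0 0 0 0 0"
}}

```text
t: 1.88
tool_pos: [0.5343, 0.2095, 0.1509]
orientation: [-179.9, 19.9, 76.5]
force: [0.1, -0.7, 0.1]
finger_gap: 0.0005
grasp_force: 0.0
```

Run:
```python
from h import *
from scipy.spatial.transform import Rotation as Ro
o=r.get_obs();print(o["t"],o["tool_pos"].round(4),o["force"].round(1),o["finger_gap"]);print(Ro.from_euler("xyz",o["orientation"],degrees=True).as_matrix().round(3).tolist())
a=r.read_camera("side")["img"][120:400,230:550]; b=r.read_camera("wrist")["img"]
cv2.imwrite("pics/a.png",np.hstack([cv2.resize(a,(400,350)),cv2.resize(b,(400,350))]))
```

```text
1.8833 [0.5343 0.2095 0.1509] [ 0.1 -0.7  0.1] 0.0005261992186776236
[[0.22, 0.972, -0.081], [0.914, -0.234, -0.33], [-0.34, -0.001, -0.94]]
```

View pics/a.png

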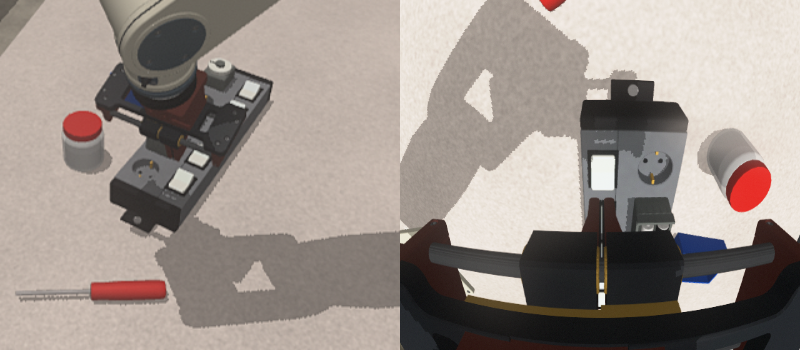

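The fingertip is in line with the row, off the left end. The lean is correct: the tip leads and the low corner trails. Now descending.

Request:
{"method": "drive_tool", "body": {
  "rows": "0 0 0 0.001 0 -0.02 0;0 0 0 0.001 0 -0.04 0;0 0 0 0.001 0 -0.058 0;0 0 0 0.001 0 -0.07 0;0 0 0 0.001 0 -0.077 0;0 0 0 0.001 0 -0.078 0;0 0 0 0.001 0 -0.078 0;0 0 0 0.001 0 -0.078 0"
}}

```text
t: 2.65
tool_pos: [0.5367, 0.2073, 0.0742]
orientation: [180.0, 19.9, 76.2]
force: [-0.5, 0.4, 0.1]
finger_gap: 0.0003
grasp_force: 0.0
```

Request:
{"method": "drive_tool", "body": {
  "rows": "0 0 0 -0.001 -0.0039 0 0;0 0 0 -0.0019 -0.0078 0 0;0 0 0 -0.0029 -0.0117 0 0;0 0 0 -0.0038 -0.0155 0 0;0 0 0 -0.0048 -0.0194 0 0;0 0 0 -0.0058 -0.0233 0 0;0 0 0 -0.0067 -0.0272 0 0;0 0 0 -0.0077 -0.0311 0 0"
}}

```text
t: 3.32
tool_pos: [0.5283, 0.1756, 0.0734]
orientation: [-180.0, 20.0, 76.2]
force: [0.7, -0.1, 0.4]
finger_gap: 0.0006
grasp_force: 0.0
```

Run:
```python
from h import *
for i in range(6):
    r.read_camera("top");o=r.get_obs();print(o["t"],o["tool_pos"].round(4),o["force"].round(1))
```

```text
3.3667 [0.528  0.175  0.0733] [0.4 0.1 0.5]
3.4167 [0.5281 0.1754 0.0733] [-0.2 -0.9 -0.5]
3.4667 [0.5283 0.1757 0.0734] [-0.6  0.7  0.4]
3.5167 [0.5285 0.176  0.0734] [-0.5  0.8  0.9]
3.5667 [0.5285 0.1762 0.0734] [-0.6  0.3 -0.2]
3.6167 [0.5286 0.1763 0.0734] [0.4 0.3 0.2]
```

Request:
{"method": "drive_tool", "body": {
  "rows": "0 0 0 -0.0005 -0.0019 -0.0007 0;0 0 0 -0.001 -0.0039 -0.0007 0;0 0 0 -0.0014 -0.0058 -0.0007 0;0 0 0 -0.0019 -0.0078 -0.0007 0;0 0 0 -0.0024 -0.0097 -0.0007 0;0 0 0 -0.0029 -0.0117 -0.0007 0;0 0 0 -0.0034 -0.0136 -0.0007 0;0 0 0 -0.0038 -0.0155 -0.0007 0"
}}

```text
t: 4.28
tool_pos: [0.5243, 0.1601, 0.0725]
orientation: [-180.0, 20.0, 76.2]
force: [-0.5, 0.6, 1.3]
finger_gap: 0.0003
grasp_force: 0.0
```

Run:
```python
from h import *
a=r.read_camera("side")["img"][160:320,300:460]; b=r.read_camera("wrist")["img"]; c=r.read_camera("top")["img"][230:370,250:470]
print(r.get_obs()["tool_pos"],r.get_obs()["force"])
cv2.imwrite("pics/b.png",np.hstack([cv2.resize(a,(400,400)),cv2.resize(c,(400,400))]))
```

```text
[0.52447603 0.16030365 0.07260246] [ 0.37521583 -0.12563015 -0.01947695]
```

View pics/b.png

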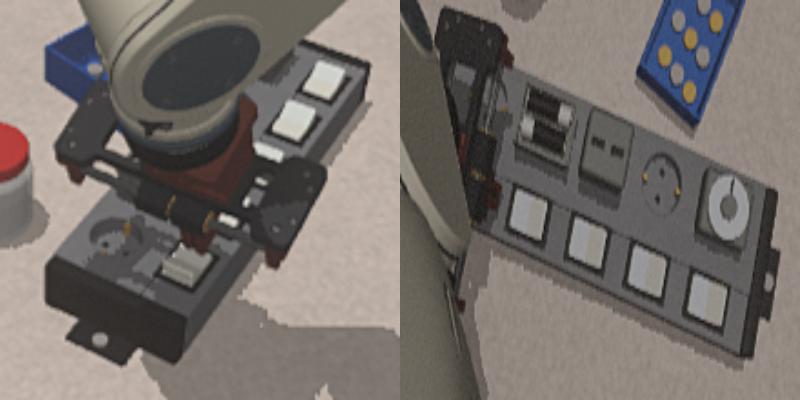

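Switch 1 has tipped: in the side view its left half now stands up, around (185,265). Contact force was near 0 N. Next, a low hop over switch 2.

Request:
{"method": "drive_tool", "body": {
  "rows": "0 0 0 -0.001 -0.0039 0 0;0 0 0 -0.0019 -0.0078 0.002 0;0 0 0 -0.0029 -0.0117 0.004 0;0 0 0 -0.0038 -0.0155 0.006 0;0 0 0 -0.0048 -0.0194 0.008 0;0 0 0 -0.0058 -0.0233 0.01 0;0 0 0 -0.0067 -0.0272 0.0115 0;0 0 0 -0.0077 -0.0311 0.0125 0"
}}

```text
t: 5.1
tool_pos: [0.5169, 0.1291, 0.0855]
orientation: [180.0, 20.0, 76.2]
force: [0.3, 0.4, -0.4]
finger_gap: 0.0003
grasp_force: 0.0
```

Request:
{"method": "drive_tool", "body": {
  "rows": "0 0 0 -0.0012 -0.0049 0 0;0 0 0 -0.0024 -0.0097 0 0;0 0 0 -0.0036 -0.0146 0 0;0 0 0 -0.0048 -0.0194 0 0;0 0 0 -0.006 -0.0243 0 0;0 0 0 -0.0072 -0.0291 0 0;0 0 0 -0.0084 -0.034 0 0;0 0 0 -0.0096 -0.0388 0 0"
}}

```text
t: 5.77
tool_pos: [0.5072, 0.0902, 0.0852]
orientation: [-180.0, 20.0, 76.2]
force: [0.2, -0.7, -0.2]
finger_gap: 0.0004
grasp_force: 0.0
```

Request:
{"method": "drive_tool", "body": {
  "rows": "0 0 0 -0.0007 -0.0029 -0.001 0;0 0 0 -0.0014 -0.0058 -0.003 0;0 0 0 -0.0022 -0.0087 -0.0055 0;0 0 0 -0.0029 -0.0117 -0.008 0;0 0 0 -0.0036 -0.0146 -0.0105 0;0 0 0 -0.0043 -0.0175 -0.012 0;0 0 0 -0.005 -0.0204 -0.0125 0;0 0 0 -0.0058 -0.0233 -0.0125 0"
}}

```text
t: 6.43
tool_pos: [0.5014, 0.0671, 0.0725]
orientation: [-180.0, 20.0, 76.2]
force: [0.4, 0.6, -0.1]
finger_gap: 0.0003
grasp_force: 0.0
```

Run:
```python
from h import *
a=r.read_camera("side")["img"][160:320,300:460]; c=r.read_camera("top")["img"][230:370,250:470]
r.read_camera("top")
print(r.get_obs()["tool_pos"],r.get_obs()["force"])
cv2.imwrite("pics/c.png",np.hstack([cv2.resize(a,(400,400)),cv2.resize(c,(400,400))]))
```

```text
[0.50150784 0.06717545 0.07273281] [ 0.68414613 -0.21376093 -0.54821588]
```

View pics/c.png

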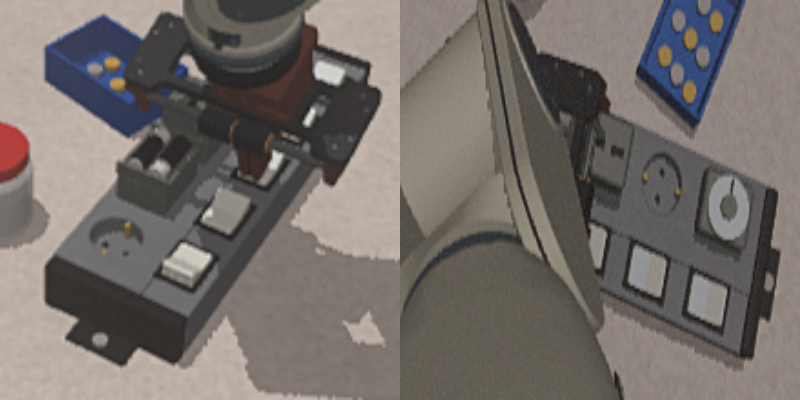

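Switch 1 is off, at (188,262). Switch 2 at (228,212) is still on and the charger is seated. Now continuing along switches 3 to 5.

Request:
{"method": "drive_tool", "body": {
  "rows": "0 0 0 -0.001 -0.0039 0 0;0 0 0 -0.0019 -0.0078 0 0;0 0 0 -0.0029 -0.0117 0 0;0 0 0 -0.0038 -0.0155 0 0;0 0 0 -0.0048 -0.0194 0 0;0 0 0 -0.0058 -0.0233 0 0;0 0 0 -0.0067 -0.0272 0 0;0 0 0 -0.0077 -0.0311 0 0"
}}

```text
t: 7.25
tool_pos: [0.4936, 0.0358, 0.0727]
orientation: [-180.0, 20.0, 76.2]
force: [-0.2, 0.1, -0.0]
finger_gap: 0.0001
grasp_force: 0.0
```

Request:
{"method": "drive_tool", "body": {
  "rows": "0 0 0 -0.001 -0.0039 0 0;0 0 0 -0.0019 -0.0078 0 0;0 0 0 -0.0029 -0.0117 0 0;0 0 0 -0.0038 -0.0155 0 0;0 0 0 -0.0048 -0.0194 0 0;0 0 0 -0.0058 -0.0233 0 0;0 0 0 -0.0067 -0.0272 0 0;0 0 0 -0.0077 -0.0311 0 0"
}}

```text
t: 7.92
tool_pos: [0.4861, 0.0048, 0.0727]
orientation: [-180.0, 20.0, 76.2]
force: [-0.3, 0.1, 0.3]
finger_gap: 0.0004
grasp_force: 0.0
```

Run:
```python
from h import *
a=r.read_camera("side")["img"][160:320,300:460]
print(r.get_obs()["tool_pos"],r.get_obs()["force"])
cv2.imwrite("pics/d.png",cv2.resize(a,(500,500)))
```

```text
[0.48567585 0.00427671 0.07265201] [-1.54518895 -0.96195332  1.19153768]
```

View pics/d.png

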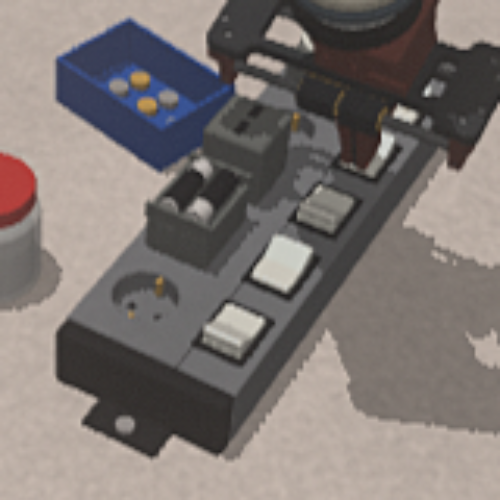

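Switches 1 and 3 are off, at (235,330) and (327,208). Switch 2 at (283,263) is on. Continuing.

Request:
{"method": "drive_tool", "body": {
  "rows": "0 0 0 -0.001 -0.0039 0 0;0 0 0 -0.0019 -0.0078 0 0;0 0 0 -0.0029 -0.0117 0 0;0 0 0 -0.0038 -0.0155 0 0;0 0 0 -0.0048 -0.0194 0 0;0 0 0 -0.0058 -0.0233 0 0;0 0 0 -0.0067 -0.0272 0 0;0 0 0 -0.0077 -0.0311 0 0"
}}

```text
t: 8.63
tool_pos: [0.4782, -0.0264, 0.0727]
orientation: [-180.0, 20.0, 76.2]
force: [-0.3, -0.4, 0.0]
finger_gap: 0.0005
grasp_force: 0.0
```

Request:
{"method": "drive_tool", "body": {
  "rows": "0 0 0 -0.001 -0.0039 0 0;0 0 0 -0.0019 -0.0078 0 0;0 0 0 -0.0029 -0.0117 0 0;0 0 0 -0.0038 -0.0155 0 0;0 0 0 -0.0048 -0.0194 0 0;0 0 0 -0.0058 -0.0233 0 0;0 0 0 -0.0067 -0.0272 0 0;0 0 0 -0.0077 -0.0311 0 0"
}}

```text
t: 9.3
tool_pos: [0.4706, -0.0574, 0.0727]
orientation: [-180.0, 20.0, 76.2]
force: [-0.4, 0.1, 0.4]
finger_gap: 0.0004
grasp_force: 0.0
```

Request:
{"method": "drive_tool", "body": {
  "rows": "0 0 0 -0.001 -0.0039 0 0;0 0 0 -0.0019 -0.0078 0 0;0 0 0 -0.0029 -0.0117 0 0;0 0 0 -0.0038 -0.0155 0 0;0 0 0 -0.0048 -0.0194 0 0;0 0 0 -0.0058 -0.0233 0 0;0 0 0 -0.0067 -0.0272 0 0;0 0 0 -0.0077 -0.0311 0 0"
}}

```text
t: 9.97
tool_pos: [0.4628, -0.0886, 0.0727]
orientation: [-180.0, 20.0, 76.2]
force: [0.6, 0.3, -0.7]
finger_gap: 0.0002
grasp_force: 0.0
```

Run:
```python
from h import *
a=r.read_camera("side")["img"][150:310,310:470]
print(r.get_obs()["tool_pos"],r.get_obs()["force"])
cv2.imwrite("pics/e.png",cv2.resize(a,(560,560)))
```

```text
[ 0.46248727 -0.08901897  0.07265348] [-0.00462582  0.02131889 -0.23237122]
```

View pics/e.png

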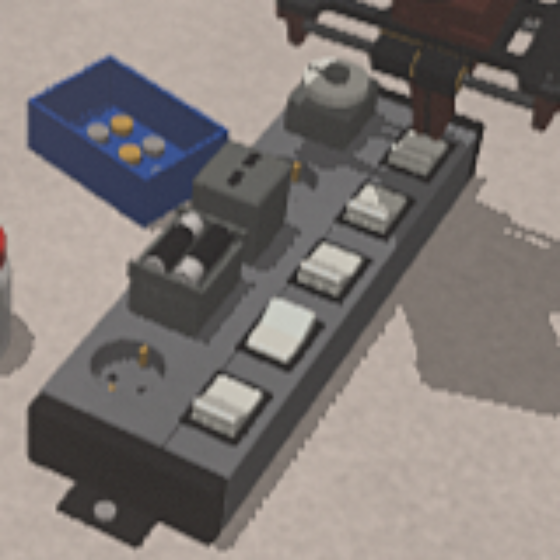

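All four show their left half raised, and switch 2 at (285,330) is still on. Now moving past the end and lifting away.

Request:
{"method": "drive_tool", "body": {
  "rows": "0 0 0 -0.001 -0.0039 0 0;0 0 0 -0.0019 -0.0078 0.002 0;0 0 0 -0.003 -0.012 0.015 0;0 0 0 -0.004 -0.016 0.04 0;0 0 0 -0.004 -0.018 0.07 0;0 0 0 -0.004 -0.018 0.1 0;0 0 0 -0.004 -0.018 0.13 0;0 0 0 -0.004 -0.018 0.15 0"
}}

```text
t: 10.68
tool_pos: [0.4595, -0.1064, 0.2254]
orientation: [179.9, 20.0, 76.2]
force: [0.2, -0.0, 0.3]
finger_gap: 0.0002
grasp_force: 0.0
```

Request:
{"method": "drive_tool", "body": {
  "rows": "0 0 0 0 -0.03 0.01 0;0 0 0 0 -0.06 0.02 0;0 0 0 0 -0.09 0.02 0;0 0 0 0 -0.12 0.02 0;0 0 0 0 -0.14 0.02 0;0 0 0 0 -0.15 0.02 0;0 0 0 0 -0.15 0.02 0;0 0 0 0 -0.15 0.02 0"
}}

```text
t: 11.35
tool_pos: [0.4586, -0.2559, 0.2424]
orientation: [-180.0, 20.0, 76.1]
force: [0.7, -0.7, 0.2]
finger_gap: 0.0003
grasp_force: 0.0
```

Run:
```python
from h import *
a=r.read_camera("side")["img"][150:310,310:470]; c=r.read_camera("top")["img"][190:370,180:480]
print(r.get_obs()["t"])
cv2.imwrite("pics/f.png",np.hstack([cv2.resize(a,(400,400)),cv2.resize(c,(400,400))]))
```

```text
11.45
```

View pics/f.png

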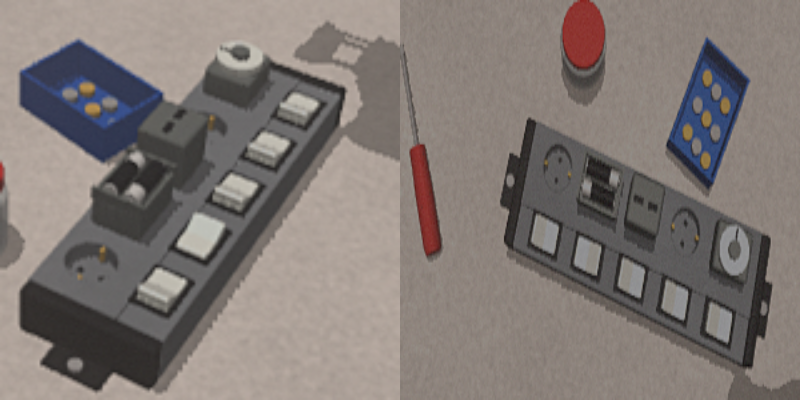

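Switches 1, 3, 4 and 5 are off, switch 2 is on, and everything else is where it was. Handing in.

```bash
python3 -c "
from bench import r
print(r.job_done())"
```

```text
the job is handed in; nothing more can be done
None
```

The job is handed in: switches 1, 3, 4 and 5 were tipped off in one light pass, the charger's switch 2 stayed on, and the final pictures show the devices still seated and nothing else moved.

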